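# Start and tighten the shade ring of a table lamp

## Task

Fit the black shade ring that lies on the bench onto the table lamp so that it clamps the white dish shade. Set it level over the lampholder's neck, flange down, turn it gently backward (anticlockwise from above) until you feel it drop a step down onto the shade, then turn it forward (clockwise) until it is tight and holds the shade firmly, and let go. Never force it, neither down nor round, and leave the other things on the bench where they are.

Things in the scene. Friction and masses are not known exactly. Their poses are not given: they have to be found in the camera images.
- lamp: Table lamp, stands firm on the bench and does not shift: grey foot 132 mm across, thin stem, black lampholder whose neck points up through the middle of a shallow white dish shade, open upward, 172 mm across (flat floor 120 mm across, rim 11 mm above the floor). Origin: centre of the foot's underside; z up. Its axes do NOT tell how the thread on the neck is turned: that must be felt.
- neck_top (a point): Top of the neck on the lamp's axis, 21 mm above the shade's floor. The neck is 34 mm across, its last 4.5 mm taper to 28 mm; 43.4 mm over its thread: right-hand, three equal starts: 3 ridges, each 76 degrees long, 4.5 mm thick, falling 7.2 mm clockwise, ending there at an upright stop rib 8 degrees wide. Between each rib and the next ridge clockwise: an open gap of 36 degrees.
- thread_top (a point): On the lamp's axis, 14 mm above the shade's floor: height of the ribs and of the ridges' upper ends. A ring whose lugs rest on ribs or ridges has its underside 3 to 10 mm above the floor. Clockwise there it soon jams on the ribs, holding nothing; anticlockwise it may slip 6 mm off the ribs, climbs the ridges, then, within 100 degrees in all, drops to the floor in the gaps. Further back ribs stop it.
- shade_seat (a point): On the lamp's axis at the upper face of the shade's floor with nothing pressing on it, 90 mm above the bench; fixed to the lamp, z up. The ring's underside comes here when it drops (or lower, if pressed). Clockwise from there it turns 24 to 44 degrees free, then, ever stiffer, draws itself down 0.095 mm a degree for 50 degrees, until its lugs stop hard on the ribs, its underside 4.7 mm below this point.
- shade (a joint): How far the shade is pressed down on its springy rubber gasket, in m: 0 free, at most 0.007. The gasket yields at 3 N and by 1 mm for each further 4 N. Screwing the ring down takes a torque that grows to about 0.25 N m, more only once the lugs meet the ribs (at 0.0047). Tight is over 0.0024; 0.0035 is good, no need to strain against the ribs. The ring then stays by friction when let go.
- shade_ring: Black plastic ring, open at both ends, lying on the bench flange down. 24 mm high, fluted body 54 mm across, its lowest 4 mm a flange 62 mm across. Inside, three lugs 120 degrees apart, each 16 degrees long, 4 to 8 mm above the underside, 36.4 mm between tips (1.2 mm play on the neck). Origin: centre of the underside, z up. Hold the body 5 to 24 mm above the underside. 40 to 85 g.
- gu10_b: Bystander: spot lamp, white body with two pins, 62 mm high. Leave it alone.
- lampholder_black: Bystander: black lampholder, a 41 mm barrel 40 mm high. Leave it alone.
- tape_red: Bystander: roll of red insulating tape, 58 mm across, 19 mm high (not the shade ring). Leave it alone.
- side_cutter: Bystander: side cutter, 141 mm long, lying. Leave it alone.
- led_bulb_1: Bystander: lying lamp bulb, 113 mm long, 61 mm high. Leave it alone.
- marker: Bystander: black marker pen, 139 mm long, lying. Leave it alone.

How it is judged:
On the way:
1. the ring, level on the neck, has dropped into the gaps of the thread: its underside is less than 2 mm above the shade's unloaded floor (z of shade_ring in the frame of shade_seat below 0.002 m and horizontal distance between shade_ring and shade_seat below 0.003 m and angle between shade_ring's own z axis and vertical below 0.05 rad), for 0.1 s.
At the end, for the whole second after the job is handed in: the ring sits on the neck (centred within 3 mm, level within 0.05 rad), at rest, its underside 2 to 6.5 mm below the shade's unloaded floor, and holds the shade pressed down by more than 2.4 mm; the robot has let go (value of joint shade above 0.0024 m and z of shade_ring in the frame of shade_seat between -0.0065 and -0.002 m and horizontal distance between shade_ring and shade_seat below 0.003 m and angle between shade_ring's own z axis and vertical below 0.05 rad and linear speed of shade_ring below 0.01 m/s); the robot touches nothing.
It fails at once if the ring is forced: its contact forces on the lamp (thread, ribs, shade, added up) pass 80 N (contact force between shade_ring and lamp above 80 N).
It fails at once if the robot presses on the lamp or its shade with more than 15 N (contact force between the arm and lamp above 15 N).
It fails at once if the fingers press on the lamp or its shade with more than 15 N (contact force between the fingers and lamp above 15 N).
It fails at once if a bystander (spot lamp, black lampholder, red tape, side cutter, bulb, marker) is moved by more than 20 mm (distance of any of gu10_b, lampholder_black, tape_red, side_cutter, led_bulb_1, marker from where it was at the start of the episode above 0.02 m).
It also fails if it takes over 54 s, if anything falls off the work surface, if the arm or the gripper's body presses on something with over 40 N, if the wrist force passes 120 N, or if a joint passes its speed limit or range.

## Robot

A 6-joint arm with a two-finger parallel gripper is mounted at the origin on a cart in front of the work surface, level with it; the furniture and walls round the work are solid. World frame = base frame: x ahead of the robot, y to its left, z up, the work surface at z = 0. Lengths are in m, angles in rad, forces in N, time in s.
With the tool pointing down it reaches from about 0.3 to 0.75 m from the base axis. Payload 8.5 kg.
Tool frame: the origin (TCP) lies midway between the tips of the shut fingers; the grasp point (between the pads) lies 19 mm behind it; z points along the fingers, y is the line along which they close (so a half turn about z gives the same grasp; the last joint's range is limited). The gripper opens to 85 mm and grips with 20 to 120 N. Pads are 22 mm wide; open, the fingers measure 114 mm over their backs; the gripper's body (76 mm by 85 mm) begins 54 mm behind the grasp point. The pads swing forward as they close: fully open they stand 13 mm farther back than shut.
Start: joints at [-0.215, 0.381, 1.297, -0, 1.464, -0.215], TCP at [0.55, 0, 0.231] pointing down, gripper open.
Joint ranges: [-3.11, 3.11], [-0.89, 2.33], [0.22, 2.48], [-1.42, 4.56], [0.17, 2.85], [-2.88, 2.88]. Speed limits (rad/s): [2.39, 2.39, 3.14, 3.14, 3.14, 3.14].

## Interface

Orientations are given as a unit quaternion [x, y, z, w].
In Python, from rig import bot gives the robot as it stands.
- The arm moves only by the tool step_arm, never from a script. Its argument "motion" is a list that holds one entry, the list of rows, each a list of 6 numbers: the shift along the tool's x, y, z in mm, then the turn, a rotation vector about the tool's x, y, z in rad. A call has 1 to 10 rows; each row shifts and turns the commanded pose from where the row before left it, along the tool's axes as they then stand; what a row does not reach is not made up. A row lasts 1/10 s, in which the tool goes at most 50 mm and 8.59 degrees, less where a joint would pass 70% of its speed; a pose out of reach is approached as far as the arm can. A call with a gripper value outside its range is refused whole. "grip" is the opening in per cent of the stroke, from 0 (shut) to 100 (fully open), set as the call begins (left out, the last holds). The fingers move at their own pace and stop on an object; "squeeze" is the grip in N (left out, the last holds). Time passes only in rows, so rows that do not move let the fingers close. It gives the time, the measured TCP pose, the force, the opening and the grip force at its end, in the units of the state.
- bot.state(): the state, without advancing time (a new reading comes with each control period).
- bot.grab_frame(name): name is "scene" or "side" or "wrist"; returns a dict with "pixels" (400x640x3 uint8, red, green, blue), "intrinsics" (3x3 intrinsics, pixels), "D" ([k1, k2, p1, p2, k3] as OpenCV has them; the pictures are not rectified), "R" (3x3) and "t" (3): a world point X has camera coordinates R X + t. Camera axes: x right, y down, z forward; pixel columns grow to the right and rows downward; lengths in m; the calibration is good to about 2 mm. A picture is of the moment at which its call begins. There is no depth.
- bot.hand_in(): hands the job in; it is judged then, once.
Trained networks look in a picture, given as the dict that the camera call returned (one of the last four; its "shot" number tells which), for a name from the list of things; names that differ only in an ending like _2 or _b are one class to them, and where a whole thing is asked for, a point or a joint stands for the part that bears it (a point fixed in the world has none). Each returns a list of dicts, best first, with "score" (0 to 1); they miss things now and then, are a little off and sometimes report something else, mostly with a low value. They report only what shows in the picture. A call takes as long as a camera call.
- bot.search_frame(label, picture): "box" ([left, top, right, bottom] in pixels, round what is visible of it).
The state is a dict: "clock": time; "joint_pos": joint angles; "qd": joint speeds; "effort": joint torques, N m; "eef_pos": TCP position; "eef_rot": TCP orientation; "ft_force": force on the tool from outside, world axes, zero at the start; "ft_torque": the same for the moment, N m; "width": opening from 0.0 (shut) to 1.0 (fully open); "gripper_force": force on a finger pad.
Only numpy, scipy, OpenCV 4.12 (cv2) and the standard library are available. Lean on these libraries where they do the work, as an engineer would, in place of code of your own. Each camera call takes 0.05 s, during which the arm holds its last target. There are 200 camera calls.

## Working session

There is one attempt and no reset: what is moved stays moved. The work goes in short steps, Python scripts to look and compute and a tool call to move; the robot and the scene stay as the last step left them, time stands still between calls to the robot, and variables do not carry over. Pictures are saved under pics/ and viewed, at most 10 in all, crops included, and the job is handed in when it is done.

Besides the shell and the picture viewer there is one more tool, called after ">>>" by a JSON object that holds its "fn" and its "kwargs". step_arm: Moves the arm, as the interface text tells. Its arguments: {"type":"object","properties":{"motion":{"type":"array"},"grip":{"type":"number"},"squeeze":{"type":"number"}},"required":["motion"]}

```bash
mkdir -p pics
cat > h.py <<'E'
import numpy as np, cv2
from rig import bot
def ray(f,u,v):
    K=np.array(f["intrinsics"],float);D=np.array(f["D"],float);R=np.array(f["R"]);t=np.array(f["t"])
    p=cv2.undistortPoints(np.array([[[u,v]]],float),K,D)[0,0]
    return -R.T@t, R.T@np.array([p[0],p[1],1.])
def at_z(f,u,v,z):
    c,d=ray(f,u,v); return c+d*(z-c[2])/d[2]
def proj(f,X):
    R=np.array(f["R"]);t=np.array(f["t"])
    return cv2.projectPoints(np.array(X,float).reshape(-1,3),cv2.Rodrigues(R)[0],t,np.array(f["intrinsics"],float),np.array(f["D"],float))[0][:,0]
def save(f,n): cv2.imwrite("pics/"+n,cv2.cvtColor(f["pixels"],cv2.COLOR_RGB2BGR))
E
python3 - <<'E'
from h import *
for c in ["scene","side","wrist"]:
    f=bot.grab_frame(c); save(f,c+"0.png")
    print(c,-np.array(f["R"]).T@np.array(f["t"]))
    for l in ["shade_ring","lamp","shade","tape_red","lampholder_black","neck_top"]:
        try: r=bot.search_frame(l,f)[:2]
        except Exception as e: r=str(e)[:80]; print(l,r); continue
        for x in r: 
            b=x["box"]; print(l,round(x["score"],2),np.round(b),at_z(f,(b[0]+b[2])/2,(b[1]+b[3])/2,0.012).round(3))
s=bot.state();print({k:np.round(v,3) for k,v in s.items()})
im=np.vstack([cv2.imread("pics/scene0.png"),cv2.imread("pics/side0.png")]);
cv2.imwrite("pics/a.png",cv2.resize(im,(480,600)))
E
```

```text
scene [-0.24159795 -0.68123014  0.72129215]
shade_ring 0.65 [338. 253. 355. 274.] [ 0.427 -0.308  0.012]
lamp 0.7 [252. 171. 304. 218.] [0.577 0.084 0.012]
lamp 0.45 [210. 198. 240. 216.] [0.404 0.172 0.012]
shade 0.67 [252. 167. 306. 198.] [0.641 0.136 0.012]
tape_red 0.53 [394. 270. 412. 288.] [ 0.468 -0.46   0.012]
lampholder_black 0.57 [350. 205. 358. 218.] [ 0.658 -0.188  0.012]
lampholder_black 0.15 [250. 172. 303. 216.] [0.577 0.09  0.012]
neck_top 0.83 [253. 167. 299. 217.] [0.586 0.1   0.012]
side [ 0.37192495 -1.12693122  0.57200861]
shade_ring 0.9 [271. 256. 297. 276.] [ 0.434 -0.313  0.012]
shade_ring 0.17 [251. 173. 267. 191.] [0.394 0.195 0.012]
lamp 0.89 [277. 163. 332. 212.] [0.542 0.13  0.012]
shade 0.82 [276. 165. 332. 185.] [0.556 0.239 0.012]
tape_red 0.77 [297. 292. 327. 312.] [ 0.479 -0.449  0.012]
lampholder_black 0.72 [352. 226. 371. 241.] [ 0.652 -0.19   0.012]
neck_top 0.59 [277. 165. 332. 184.] [0.557 0.241 0.012]
neck_top 0.56 [277. 164. 333. 212.] [0.542 0.126 0.012]
wrist [0.55066083 0.08240952 0.37471614]
shade_ring 0.97 [232. 338. 272. 370.] [ 0.438 -0
[... 230 characters left out ...]
2]
lampholder_black 0.69 [378. 279. 409. 316.] [ 0.651 -0.188  0.012]
lampholder_black 0.52 [211.  36. 397. 232.] [0.526 0.043 0.012]
neck_top 0.85 [206.  40. 399. 227.] [0.525 0.043 0.012]
{'clock': np.float64(1.05), 'joint_pos': array([-0.215,  0.381,  1.297,  0.   ,  1.464, -0.215]), 'qd': array([-0.001, -0.   , -0.001, -0.002,  0.   , -0.002]), 'effort': array([ 2.0000e-03, -4.4834e+01, -2.3147e+01, -0.0000e+00,  1.0000e-03,
       -0.0000e+00]), 'eef_pos': array([0.55 , 0.   , 0.231]), 'eef_rot': array([ 0.707,  0.707, -0.   , -0.   ]), 'ft_force': array([-0.423,  0.515,  0.261]), 'ft_torque': array([-0.001, -0.039,  0.008]), 'gripper_force': np.float64(0.0), 'width': np.float64(0.999)}
```

View images.

View pics/a.png

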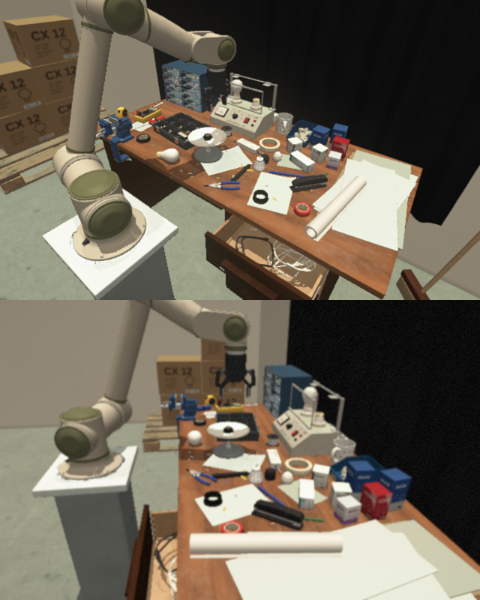

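View pics/wrist0.png

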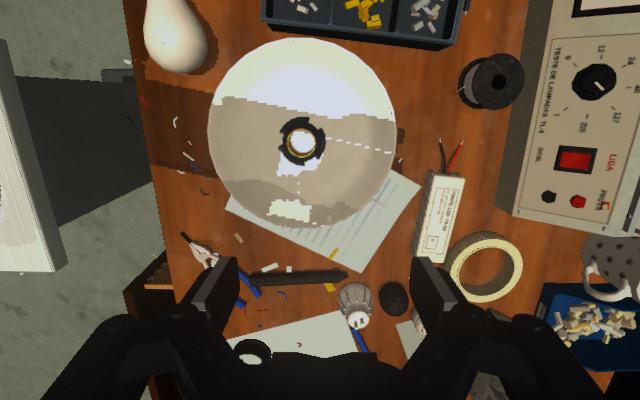

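```bash
cat > fk.py <<'E'
from h import *
E
python3 - <<'E'
from h import *
f=bot.grab_frame("wrist")
print(np.round(np.array(f["R"]),3).tolist(), np.round(f["intrinsics"],1).tolist(), f["D"])
g=cv2.cvtColor(f["pixels"],cv2.COLOR_RGB2GRAY)
sub=g[105:180,265:340]; m=(sub<60).astype(np.uint8)
n,l,st,ce=cv2.connectedComponentsWithStats(m); i=1+np.argmax(st[1:,4])
pts=np.argwhere(l==i)[:,::-1].astype(np.float32); c,r=cv2.minEnclosingCircle(pts); print("neck",np.array(c)+[265,105],r,st[i])
u,v=np.array(c)+[265,105]
for z in (.104,.111): print(z,at_z(f,u,v,z))
# shade rim: threshold edge via box center at z=.101
for b in ([204,36,399,228],[206,40,399,227]): print("rim",at_z(f,(b[0]+b[2])/2,(b[1]+b[3])/2,.101))
print("TCP ground pix",proj(f,[[.55,0,.231],[.55,0,0]]))
cv2.imwrite("pics/neck.png",cv2.resize(cv2.cvtColor(f["pixels"],cv2.COLOR_RGB2BGR)[105:180,265:340],(600,600),interpolation=cv2.INTER_CUBIC))
E
```

```text
[[1.0, 0.0, -0.001], [0.001, -0.949, 0.317], [-0.001, -0.317, -0.949]] [[300.7, 0.0, 324.0], [0.0, 300.7, 198.9], [0.0, 0.0, 1.0]] [-0.03577275  0.          0.          0.          0.        ]
neck [301.72654343 140.38203812] 23.969432830810547 [ 14  12  46  48 848]
0.104 [0.53061143 0.04710657 0.104     ]
0.111 [0.53112998 0.04801939 0.111     ]
rim [0.53035002 0.05416249 0.101     ]
rim [0.53121735 0.05283806 0.101     ]
TCP ground pix [[322.89412112 259.30327727]
 [323.65508086 167.02426256]]
```

View pics/neck.png

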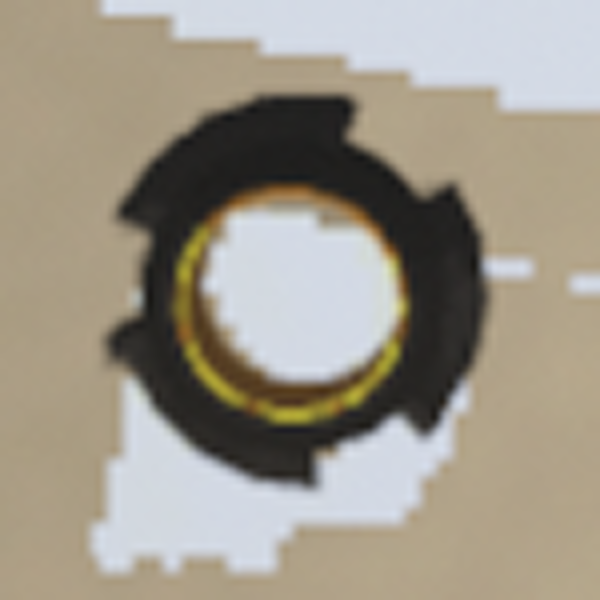

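>>> {"fn": "step_arm", "kwargs": {"motion": [[[-41,-13,9,0,0,0],[-41,-13,9,0,0,0],[-41,-13,9,0,0,0],[-41,-13,9,0,0,0],[-41,-13,9,0,0,0],[-41,-13,9,0,0,0],[-41,-13,9,0,0,0],[-41,-13,9,0,0,0],[-41,-13,9,0,0,0],[0,0,0,0,0,0]]]}}

```text
clock: 2.1
eef_pos: [0.431, -0.3731, 0.1488]
eef_rot: [0.709, 0.705, -0.0, -0.001]
ft_force: [0.6, -0.2, 0.2]
width: 1.002
gripper_force: 0.0
```

Run:
```python
from h import *
s=bot.state();print(s["clock"],s["eef_pos"],s["eef_rot"],s["joint_pos"])
f=bot.grab_frame("wrist"); save(f,"w1.png")
for x in bot.search_frame("shade_ring",f)[:2]:
    b=x["box"];u,v=(b[0]+b[2])/2,(b[1]+b[3])/2; print(x["score"],b,at_z(f,u,v,.004),at_z(f,u,v,.024), -np.array(f["R"]).T@np.array(f["t"]))
b=[int(k) for k in bot.search_frame("shade_ring",f)[0]["box"]]
c=f["pixels"][max(0,b[1]-15):b[3]+15,b[0]-15:b[2]+15,::-1].astype(float)
c=np.clip(255*(c/255)**.5,0,255).astype(np.uint8)
print(c.shape,max(0,b[1]-15),b[0]-15)
a=cv2.resize(c,(600,600*c.shape[0]//c.shape[1]),interpolation=cv2.INTER_CUBIC)[:600]; cv2.imwrite("pics/w1c.png",a)
```

```text
2.1 [ 0.43101566 -0.37314137  0.14884297] [ 7.08841916e-01  7.05367084e-01 -3.86019373e-04 -5.15113984e-04] [-9.20730555e-01  4.86537519e-01  1.37269274e+00 -9.40321369e-04
  1.28328138e+00 -9.15549333e-01]
0.84 [294.2, 78.4, 360.5, 147.7] [ 0.43476632 -0.30317704  0.004     ] [ 0.43459468 -0.30231485  0.024     ] [ 0.43229268 -0.29075134  0.2922356 ]
(99, 96, 3) 63 279
```

View pics/w1c.png

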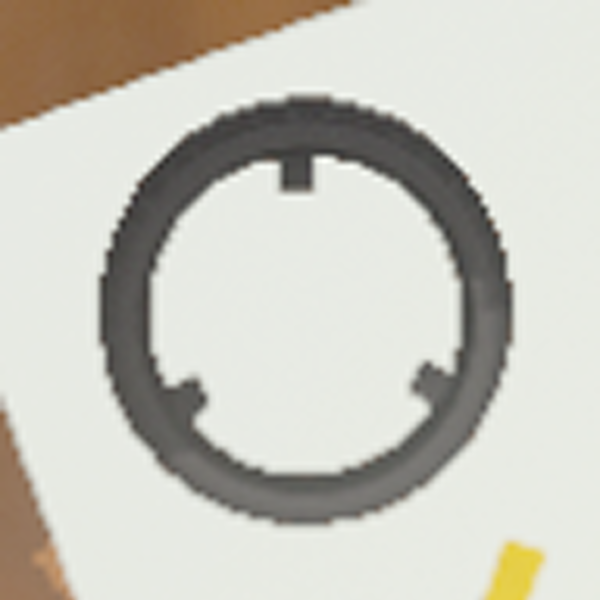

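View pics/w1.png

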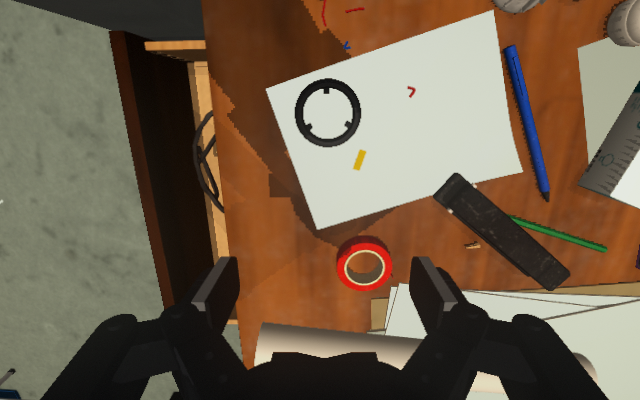

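>>> {"fn": "step_arm", "kwargs": {"motion": [[[24,1,30,0,0,0],[24,1,30,0,0,0],[22,1,30,0,0,0],[0,0,25,0,0,0],[0,0,15,0,0,0],[0,0,8,0,0,0],[0,0,0,0,0,0]]]}}

```text
clock: 2.95
eef_pos: [0.4362, -0.2981, 0.0121]
eef_rot: [0.707, 0.708, 0.0, -0.0]
ft_force: [-0.9, 0.0, 0.1]
width: 0.998
gripper_force: 0.0
```

Run:
```python
from h import *
s=bot.state();print(s["clock"],s["eef_pos"],s["eef_rot"],s["ft_force"])
f=bot.grab_frame("side"); save(f,"s1.png")
u,v=proj(f,[.4347,-.303,.03])[0].astype(int);a=f["pixels"][v-50:v+40,u-60:u+60,::-1]
cv2.imwrite("pics/s1c.png",cv2.resize(a,(720,540),interpolation=cv2.INTER_CUBIC))
```

```text
2.95 [ 0.43621631 -0.29810799  0.01209112] [ 7.06678468e-01  7.07534691e-01  4.86178433e-05 -4.48923062e-04] [-0.90058498  0.01847006  0.08334812]
```

View pics/s1c.png

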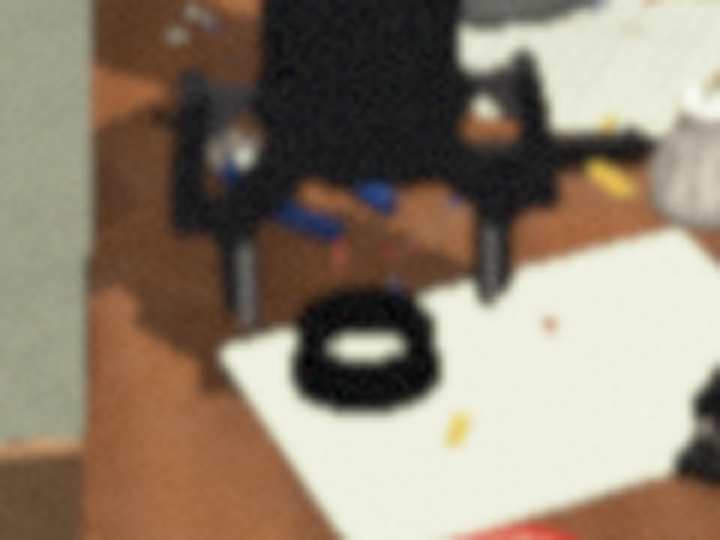

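>>> {"fn": "step_arm", "kwargs": {"motion": [[[-4,-1,6,0,0,0],[0,0,3,0,0,0],[0,0,0,0,0,0],[0,0,0,0,0,0]]]}}

```text
clock: 3.4
eef_pos: [0.435, -0.3031, 0.0035]
eef_rot: [0.707, 0.707, 0.0, 0.0]
ft_force: [-0.4, 0.4, 0.2]
width: 0.998
gripper_force: 0.0
```

>>> {"fn": "step_arm", "kwargs": {"motion": [[[0,0,0,0,0,0],[0,0,0,0,0,0],[0,0,0,0,0,0],[0,0,0,0,0,0],[0,0,0,0,0,0],[0,0,0,0,0,0]]], "grip": 0, "squeeze": 35}}

```text
clock: 4.0
eef_pos: [0.4351, -0.303, 0.0038]
eef_rot: [0.707, 0.707, 0.0, 0.0]
ft_force: [-1.5, 1.2, 5.5]
width: 0.622
gripper_force: 36.9
```

>>> {"fn": "step_arm", "kwargs": {"motion": [[[0,0,-15,0,0,0],[0,0,-45,0,0,0],[0,0,-49,0,0,0],[0,0,-49,0,0,0],[46,8,-38,0,0,0],[49,8,0,0,0,0],[49,8,0,0,0,0],[49,8,0,0,0,0],[49,8,0,0,0,0],[49,8,0,0,0,0]]]}}

```text
clock: 5.0
eef_pos: [0.4814, -0.0178, 0.193]
eef_rot: [0.707, 0.707, 0.0, 0.0]
ft_force: [0.5, 0.0, -0.6]
width: 0.623
gripper_force: 37.3
```

>>> {"fn": "step_arm", "kwargs": {"motion": [[[0,0,0,0,0,0.14],[0,0,0,0,0,0.14],[0,0,0,0,0,0.14],[0,0,0,0,0,0.14],[0,0,0,0,0,0.14],[0,0,0,0,0,0],[0,0,0,0,0,0]]]}}

```text
clock: 5.7
eef_pos: [0.4815, -0.0198, 0.1928]
eef_rot: [0.906, 0.423, -0.0, -0.0]
ft_force: [1.0, 0.1, 0.3]
width: 0.624
gripper_force: 37.3
```

Run:
```python
from h import *
s=bot.state();print(s["clock"],s["eef_pos"],s["eef_rot"],s["joint_pos"])
f=bot.grab_frame("wrist"); save(f,"w2.png")
from scipy.spatial.transform import Rotation as Ro
p=np.array(s["eef_pos"]);Rt=Ro.from_quat(s["eef_rot"]).as_matrix();print(Rt.round(3))
print("tcp pix",proj(f,p),"neck pred",proj(f,[[.531,.048,.111],[.531,.053,.111]]))
```

```text
5.7 [ 0.48151038 -0.01975198  0.19282865] [ 9.05902529e-01  4.23486239e-01 -9.28155122e-05 -7.14312929e-05] [-2.87290550e-01  2.96924739e-01  1.54558034e+00 -1.66788231e-05
  1.29932126e+00  4.08929777e-01]
[[ 0.641  0.767 -0.   ]
 [ 0.767 -0.641  0.   ]
 [-0.    -0.    -1.   ]]
tcp pix [[324.05168025 259.8406778 ]] neck pred [[316.56116592  97.16960555]
 [311.99813516  91.50109084]]
```

View pics/w2.png

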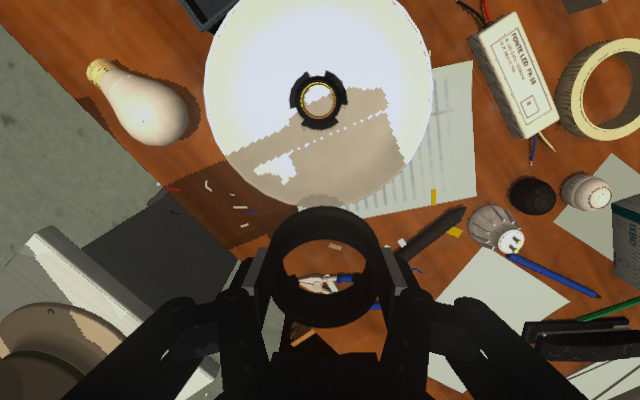

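Run:
```python
from h import *
from scipy.optimize import least_squares
im=cv2.imread("pics/w2.png");g=cv2.cvtColor(im,cv2.COLOR_BGR2GRAY)
f=bot.grab_frame("wrist");p=np.array(bot.state()["eef_pos"])
# neck
sub=g[60:140,280:360]<60
n,l,st,ce=cv2.connectedComponentsWithStats(sub.astype(np.uint8));i=1+np.argmax(st[1:,4])
c,r=cv2.minEnclosingCircle(np.argwhere(l==i)[:,::-1].astype(np.float32));c=np.array(c)+[280,60]
print("neck pix",c,r,at_z(f,*c,.104),st[i])
# hole of neck (brass inner) 
# ring column scan along x=320: silhouettes
col=g[190:345,321];print("col edges",[190+k for k in range(154) if (col[k]<60)!=(col[k+1]<60)])
row=g[259,220:420];print("row edges",[220+k for k in range(199) if (row[k]<60)!=(row[k+1]<60)])
R=np.array([[.641,.767],[.767,-.641]])
a=np.linspace(0,2*np.pi,361)
def circ(r,h,off):
    d=np.array([r*np.cos(a)+off[0],r*np.sin(a)+off[1]]); w=R@d
    return proj(f,np.c_[w.T+p[:2],np.full(361,p[2]+h)])
for off in ([0,0],[.003,0]):
    o=[]
    for r,h in ((.031,-.0038),(.031,.0002),(.027,.0202)): q=circ(r,h,off);o.append((r,h,q.min(0).round(1),q.max(0).round(1)))
    print(off,o)
# shade rim
for l in ("shade","neck_top"):
  for x in bot.search_frame(l,f)[:1]: print(l,x)
cc=np.array([.531,.048])
for z,rr in ((.101,.086),(.111,.014),(.104,.0217)):
    q=proj(f,np.c_[cc[0]+rr*np.cos(a),cc[1]+rr*np.sin(a),np.full(361,z)]);print(z,q.min(0),q.max(0),q.mean(0))
# bright shade left/right edges at several rows
for v in (60,101,140):
    rr=g[v].astype(int);print(v,[k for k in range(190,450) if abs(rr[k+1]-rr[k-1])>60])
# neck phase
dd=np.argwhere(g[60:140,280:360]<60)[:,::-1]+[280,60]-c
rad=np.hypot(*dd.T)
w=[]
for k in range(0,360,6):
    an=np.arctan2(-dd[:,1],dd[:,0]);m=np.abs((np.degrees(an)-k+180)%360-180)<4;w.append(round(rad[m].max(),0))
print(w)
```

```text
neck pix [318.12809753  99.59504318] 29.658878326416016 [0.53072327 0.04606112 0.104     ] [  10   11   57   59 1273]
col edges [205, 239, 273, 276, 292, 328, 337]
row edges [237, 243, 283, 364, 409]
[0, 0] [(0.031, -0.0038, array([267.9, 203.4]), array([380.3, 303.1])), (0.031, 0.0002, array([266.6, 206. ]), array([381.6, 307.5])), (0.027, 0.0202, array([267.4, 229.6]), array([380.7, 326.8]))]
[0.003, 0] [(0.031, -0.0038, array([267.6, 197.9]), array([380.6, 298.8])), (0.031, 0.0002, array([266.3, 200.4]), array([381.9, 303.2])), (0.027, 0.0202, array([267. , 223.5]), array([381.1, 322.1]))]
shade {'box': [201.6, 0.2, 433.3, 208.5], 'score': 0.71}
neck_top {'box': [203.2, 1.7, 435.0, 206.5], 'score': 0.96}
0.101 [201.19652465 -37.3103071 ] [432.60926743 206.0401345 ] [317.139709    90.88078397]
0.111 [296.8156006   76.21286611] [336.12968854 117.39741747] [316.51386483  96.96464901]
0.104 [287.16635278  65.41657797] [346.26670897 127.33558393] [316.77893078  96.76410257]
60 [205, 206, 207, 429, 430, 431]
101 [204, 205, 288, 289, 290, 299, 300, 303, 304, 336, 347, 348]
140 [214, 215,
[... 386 characters left out ...]
p.float64(29.0), np.float64(29.0), np.float64(29.0), np.float64(28.0), np.float64(29.0), np.float64(29.0), np.float64(28.0), np.float64(28.0), np.float64(28.0), np.float64(28.0), np.float64(28.0), np.float64(28.0), np.float64(28.0), np.float64(23.0), np.float64(23.0), np.float64(23.0), np.float64(23.0), np.float64(23.0), np.float64(29.0), np.float64(30.0), np.float64(29.0), np.float64(29.0), np.float64(29.0), np.float64(29.0), np.float64(28.0), np.float64(30.0), np.float64(29.0), np.float64(29.0), np.float64(29.0), np.float64(29.0), np.float64(29.0), np.float64(29.0), np.float64(23.0), np.float64(23.0), np.float64(23.0), np.float64(23.0), np.float64(23.0), np.float64(24.0), np.float64(28.0)]
```

>>> {"fn": "step_arm", "kwargs": {"motion": [[[28,-1.6,0,0,0,0],[28,-1.6,5,0,0,0],[27,-1.6,20,0,0,0],[0,0,25,0,0,0],[0,0,15,0,0,0],[0,0,6,0,0,0],[0,0,0,0,0,0],[0,0,0,0,0,0]]]}}

```text
clock: 6.7
eef_pos: [0.5318, 0.0466, 0.1227]
eef_rot: [0.907, 0.422, 0.001, 0.0]
ft_force: [0.6, -0.7, -0.2]
width: 0.627
gripper_force: 37.3
```

Run:
```python
from h import *
s=bot.state();print(s["clock"],np.round(s["eef_pos"],4),s["ft_force"],s["ft_torque"])
ims=[]
for c in ("side","scene"):
    f=bot.grab_frame(c)
    u,v=proj(f,[.531,.046,.11])[0].astype(int);print(c,u,v,np.round(proj(f,[[.531,.046,.111],[.531,.046,.12]]),1).tolist())
    ims.append(cv2.resize(f["pixels"][v-30:v+30,u-40:u+40,::-1],(400,300),interpolation=cv2.INTER_CUBIC))
f=bot.grab_frame("wrist");ims.append(cv2.resize(f["pixels"][150:350,190:450,::-1],(390,300)))
cv2.imwrite("pics/c3.png",np.vstack([np.hstack(ims[:2]),np.hstack([ims[2],np.zeros((300,410,3),np.uint8)])]))
```

```text
6.7 [0.5318 0.0466 0.1227] [ 0.63469813 -0.74666533 -0.15597734] [ 0.00769937 -0.00888593 -0.02629358]
side 304 169 [[304.9, 168.7], [304.9, 165.9]]
scene 276 178 [[276.3, 178.7], [276.1, 176.3]]
```

View pics/c3.png

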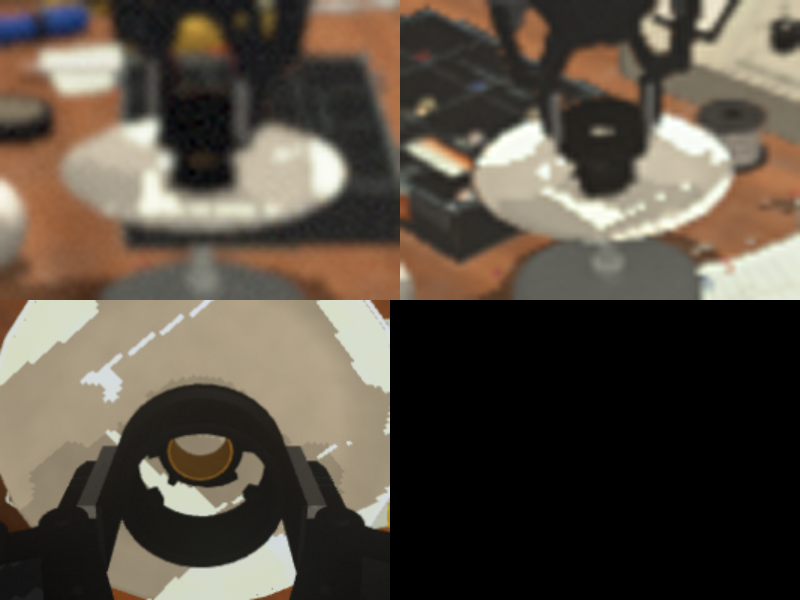

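>>> {"fn": "step_arm", "kwargs": {"motion": [[[0,-0.7,5,0,0,0],[0,0,4,0,0,0],[0,0,2,0,0,0],[0,0,1,0,0,0],[0,0,1,0,0,0],[0,0,1,0,0,0],[0,0,0,0,0,0]]]}}

```text
clock: 7.55
eef_pos: [0.5309, 0.0472, 0.1078]
eef_rot: [0.907, 0.422, -0.0, -0.0]
ft_force: [0.4, -1.1, -1.0]
width: 0.622
gripper_force: 37.3
```

>>> {"fn": "step_arm", "kwargs": {"motion": [[[0,0,1,0,0,0],[0,0,1,0,0,0],[0,0,1,0,0,0],[0,0,1,0,0,0],[0,0,0,0,0,0]]]}}

```text
clock: 8.05
eef_pos: [0.5308, 0.0472, 0.1037]
eef_rot: [0.907, 0.422, -0.0, -0.0]
ft_force: [0.6, -0.2, -0.5]
width: 0.62
gripper_force: 37.3
```

>>> {"fn": "step_arm", "kwargs": {"motion": [[[0,0,1,0,0,0],[0,0,1,0,0,0],[0,0,0,0,0,0]]]}}

```text
clock: 8.35
eef_pos: [0.5308, 0.0472, 0.1017]
eef_rot: [0.907, 0.422, -0.0, -0.0]
ft_force: [-0.2, -0.3, -0.7]
width: 0.625
gripper_force: 37.3
```

>>> {"fn": "step_arm", "kwargs": {"motion": [[[0,0,1,0,0,0],[0,0,1,0,0,0],[0,0,1,0,0,0],[0,0,0,0,0,0]]]}}

```text
clock: 8.75
eef_pos: [0.5308, 0.0472, 0.0987]
eef_rot: [0.907, 0.422, -0.0, -0.0]
ft_force: [-0.1, 0.3, -0.5]
width: 0.623
gripper_force: 37.3
```

>>> {"fn": "step_arm", "kwargs": {"motion": [[[0,0,1,0,0,0],[0,0,1,0,0,0],[0,0,1,0,0,0],[0,0,0,0,0,0]]]}}

```text
clock: 9.15
eef_pos: [0.5308, 0.0472, 0.0957]
eef_rot: [0.907, 0.422, -0.0, -0.0]
ft_force: [0.9, 0.2, -0.7]
width: 0.622
gripper_force: 37.3
```

>>> {"fn": "step_arm", "kwargs": {"motion": [[[0,0,0.7,0,0,0],[0,0,0.7,0,0,0],[0,0,0,0,0,0]]]}}

```text
clock: 9.45
eef_pos: [0.5308, 0.0473, 0.0944]
eef_rot: [0.907, 0.422, -0.0, -0.0]
ft_force: [-0.2, -0.3, 0.1]
width: 0.627
gripper_force: 37.3
```

>>> {"fn": "step_arm", "kwargs": {"motion": [[[0,0,0.5,0,0,0],[0,0,0,0,0,0]]]}}

```text
clock: 9.65
eef_pos: [0.5309, 0.0472, 0.0939]
eef_rot: [0.907, 0.422, -0.0, -0.0]
ft_force: [-0.5, 0.4, -0.3]
width: 0.619
gripper_force: 37.3
```

>>> {"fn": "step_arm", "kwargs": {"motion": [[[0,0,0.5,0,0,0],[0,0,0,0,0,0]]]}}

```text
clock: 9.85
eef_pos: [0.5309, 0.0472, 0.0937]
eef_rot: [0.907, 0.422, 0.0, 0.0]
ft_force: [-2.0, 1.3, 2.4]
width: 0.626
gripper_force: 37.6
```

>>> {"fn": "step_arm", "kwargs": {"motion": [[[0,0,0.5,0,0,0],[0,0,0,0,0,0]]]}}

```text
clock: 10.05
eef_pos: [0.5309, 0.0472, 0.0932]
eef_rot: [0.907, 0.422, 0.0, 0.0]
ft_force: [-2.2, -0.9, 5.7]
width: 0.62
gripper_force: 37.8
```

>>> {"fn": "step_arm", "kwargs": {"motion": [[[0,0,0,0,0,0.09],[0,0,0,0,0,0.09],[0,0,0,0,0,0.09],[0,0,0,0,0,0.09],[0,0,0,0,0,0]]]}}

```text
clock: 10.55
eef_pos: [0.5315, 0.0469, 0.0934]
eef_rot: [0.968, 0.252, 0.001, 0.0]
ft_force: [-0.2, -2.0, 4.8]
width: 0.625
gripper_force: 37.9
```

```bash
cat > st.py <<'E'
from h import *
from scipy.spatial.transform import Rotation as Ro
s=bot.state();R=Ro.from_quat(s["eef_rot"]).as_matrix()
print(round(s["clock"],2),np.round(s["eef_pos"],4),"tilt",np.round(R[:2,2],4),"yaw",round(np.degrees(np.arctan2(R[1,0],R[0,0])),1),"F",np.round(s["ft_force"],1),"T",np.round(s["ft_torque"],3),"j6",round(s["joint_pos"][5],2))
E
python3 st.py
```

```text
10.55 [0.5315 0.0469 0.0934] tilt [ 0.0015 -0.0006] yaw 29.2 F [-0.2 -2.   4.8] T [-0.332  0.031 -0.128] j6 0.93
```

>>> {"fn": "step_arm", "kwargs": {"motion": [[[0,0,0,0,0,0.09],[0,0,0,0,0,0.09],[0,0,0,0,0,0.09],[0,0,0,0,0,0]]]}}

```text
clock: 10.95
eef_pos: [0.5313, 0.0467, 0.0933]
eef_rot: [0.993, 0.121, 0.0, 0.001]
ft_force: [-0.1, -4.3, 5.4]
width: 0.619
gripper_force: 37.9
```

```bash
python3 st.py
```

```text
10.95 [0.5313 0.0467 0.0933] tilt [ 0.0009 -0.001 ] yaw 13.9 F [-0.1 -4.3  5.4] T [-0.723  0.094 -0.111] j6 1.2
```

>>> {"fn": "step_arm", "kwargs": {"motion": [[[0,0,0.2,0,0,0.09],[0,0,0.2,0,0,0.09],[0,0,0,0,0,0]]]}}

```text
clock: 11.25
eef_pos: [0.5312, 0.0465, 0.0925]
eef_rot: [1.0, 0.031, 0.0, 0.001]
ft_force: [-0.2, -6.0, 2.3]
width: 0.62
gripper_force: 37.7
```

```bash
python3 st.py
```

```text
11.25 [0.5312 0.0465 0.0925] tilt [ 0.0005 -0.0013] yaw 3.6 F [-0.2 -6.   2.3] T [-0.955 -0.054 -0.102] j6 1.37
```

>>> {"fn": "step_arm", "kwargs": {"motion": [[[0,0.4,0.4,0,0,0.09],[0,0,0.5,0,0,0.09],[0,0,0,0,0,0]]]}}

```text
clock: 11.55
eef_pos: [0.5314, 0.0461, 0.0916]
eef_rot: [0.998, -0.059, 0.001, 0.001]
ft_force: [1.4, -7.0, 1.9]
width: 0.625
gripper_force: 37.6
```

```bash
python3 st.py
```

```text
11.55 [0.5314 0.0461 0.0916] tilt [ 0.001  -0.0012] yaw -6.7 F [ 1.4 -7.   1.9] T [-0.854 -0.252 -0.125] j6 1.55
```

>>> {"fn": "step_arm", "kwargs": {"motion": [[[0,0.4,0.5,0,0,0.09],[0,0,0.5,0,0,0.09],[0,0,0,0,0,0]]]}}

```text
clock: 11.85
eef_pos: [0.5315, 0.0457, 0.0907]
eef_rot: [0.989, -0.148, 0.001, 0.001]
ft_force: [1.3, -5.2, 1.7]
width: 0.626
gripper_force: 37.7
```

```bash
python3 st.py
```

```text
11.85 [0.5315 0.0457 0.0907] tilt [ 0.0013 -0.0012] yaw -17.0 F [ 1.3 -5.2  1.7] T [-0.827 -0.251 -0.108] j6 1.73
```

>>> {"fn": "step_arm", "kwargs": {"motion": [[[0,0.4,0.5,0,0,0.09],[0,0,0.2,0,0,0.04],[0,0,0,0,0,0],[0,0,0,0,0,0]]]}}

```text
clock: 12.25
eef_pos: [0.5314, 0.0452, 0.0902]
eef_rot: [0.978, -0.211, 0.001, 0.001]
ft_force: [0.9, -5.8, 2.3]
width: 0.624
gripper_force: 37.7
```

```bash
python3 st.py
python3 - <<'E'
from h import *
f=bot.grab_frame("wrist")
a=f["pixels"][150:350,190:450,::-1]
cv2.imwrite("pics/c4.png",cv2.resize(a,(780,600),interpolation=cv2.INTER_CUBIC))
E
```

```text
12.25 [0.5314 0.0452 0.0902] tilt [ 0.0016 -0.0015] yaw -24.4 F [ 0.9 -5.8  2.3] T [-0.961 -0.243 -0.054] j6 1.86
```

View pics/c4.png

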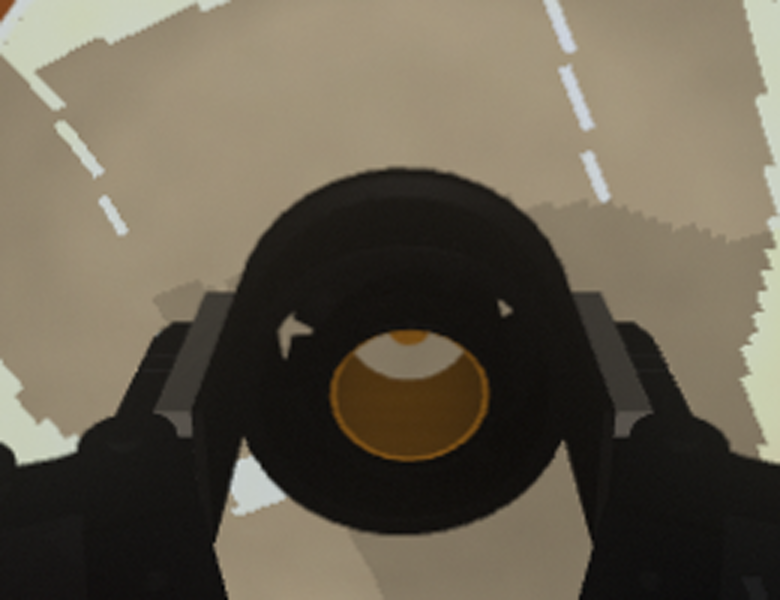

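>>> {"fn": "step_arm", "kwargs": {"motion": [[[0,0,0,0,0,0],[0,0,0,0,0,0],[0,0,0,0,0,0],[0,0,0,0,0,0]]], "grip": 85}}

```text
clock: 12.7
eef_pos: [0.5306, 0.0463, 0.0898]
eef_rot: [0.977, -0.212, -0.0, -0.0]
ft_force: [0.0, -0.3, -0.3]
width: 0.854
gripper_force: 0.0
```

>>> {"fn": "step_arm", "kwargs": {"motion": [[[0,0,-5,0,0,0],[0,0,-20,0,0,0],[0,0,-40,0,0,0],[-20,0,-35,0,0,0],[-40,0,0,0,0,0],[0,0,0,0,0,0],[0,0,0,0,0,0]]]}}

```text
clock: 13.4
eef_pos: [0.476, 0.0713, 0.1906]
eef_rot: [0.977, -0.212, 0.0, -0.0]
ft_force: [-0.4, 0.4, 0.1]
width: 0.854
gripper_force: 0.0
```

```bash
python3 st.py
python3 - <<'E'
from h import *
f=bot.grab_frame("wrist"); save(f,"w5.png")
for x in bot.search_frame("shade_ring",f)[:2]: print(x)
q=proj(f,[.5305,.0462,.1095])[0];u,v=q.astype(int);print(q)
v0,u0=max(v-60,0),max(u-60,0);a=f["pixels"][v0:v+60,u0:u+60,::-1]
cv2.imwrite("pics/c5.png",cv2.resize(a,(600,600),interpolation=cv2.INTER_CUBIC))
# side view rim edges before/after
b0=cv2.imread("pics/side0.png",0).astype(float)
g=cv2.cvtColor(bot.grab_frame("side")["pixels"],cv2.COLOR_RGB2GRAY).astype(float)
for c in (285,290,320,325): print(c,cv2.phaseCorrelate(b0[160:195,c-6:c+6].copy(),g[160:195,c-6:c+6].copy()))
for c in (288,292,318,322):
    for im in (b0,g): print(c,im[178:192,c].astype(int).tolist())
E
```

```text
13.4 [0.476  0.0713 0.1906] tilt [ 0.001  -0.0001] yaw -24.5 F [-0.4  0.4  0.1] T [0.003 0.005 0.017] j6 1.9
{'box': [286.7, 88.7, 365.3, 167.5], 'score': 0.71}
{'box': [211.9, 4.4, 441.2, 230.6], 'score': 0.68}
[325.6639794 129.9072997]
285 ((0.08155067169303987, 0.726157172469506), 0.721576481865408)
290 ((-0.13674217380404485, 1.1439893163244683), 0.6568462150434355)
320 ((0.3595756110116799, 1.0748047300729056), 0.9566078451954171)
325 ((0.25541559923317614, 1.0119985152755362), 0.8602569578109448)
288 [186, 182, 174, 153, 125, 106, 94, 94, 93, 100, 105, 109, 113, 110]
288 [187, 186, 187, 188, 190, 167, 125, 98, 94, 100, 107, 110, 114, 100]
292 [184, 185, 186, 171, 147, 110, 76, 48, 36, 50, 72, 96, 113, 112]
292 [187, 187, 188, 189, 189, 189, 158, 111, 60, 45, 72, 96, 109, 108]
318 [190, 192, 189, 176, 148, 107, 63, 42, 40, 53, 80, 101, 113, 112]
318 [250, 250, 250, 249, 243, 220, 152, 82, 50, 53, 82, 101, 115, 113]
322 [191, 185, 171, 138, 97, 61, 38, 34, 40, 50, 76, 101, 113, 116]
322 [250, 250, 248, 242, 219, 148, 84, 45, 45, 53, 78, 100, 112, 120]
```

View pics/c5.png

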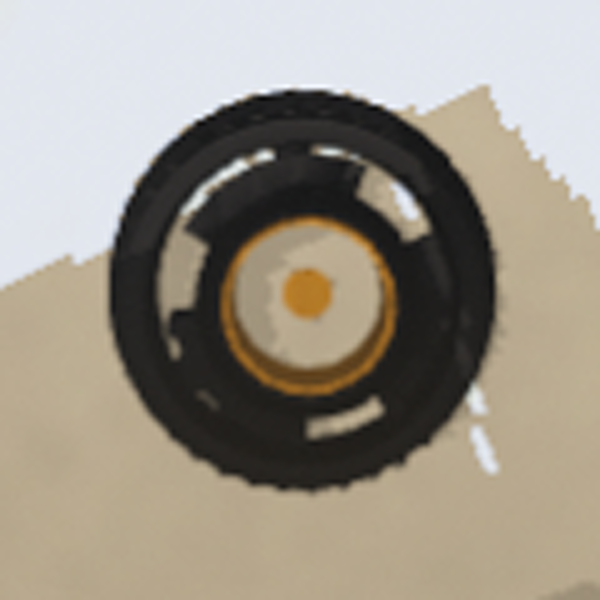

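```bash
python3 -c "
from rig import bot
print(bot.hand_in())"
```

```text
the job is handed in; nothing more can be done
None
```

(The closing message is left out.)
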